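# Post the finished hammer head through the spring flap

### The arm

A 6-joint arm with a two-finger parallel gripper is mounted at the origin on the work surface. World frame = base frame: x ahead of the robot, y to its left, z up, the work surface at z = 0. Lengths are in mm, angles in rad, forces in N, time in s.
With the tool pointing down it reaches from about 275 to 825 mm from the base axis. Payload 4.9 kg.
Tool frame: the origin (TCP) lies at the very end of the fingers, on their centre line; the grasp point (between the pads) lies 19 mm behind it; z points along the fingers, y is the line along which they close (so a half turn about z gives the same grasp; the last joint's range is limited). The gripper opens to 85 mm and grips with 20 to 120 N. Pads are 22 mm wide; open, the fingers measure 114 mm over their backs; the gripper's body (76 mm by 85 mm) begins 54 mm behind the grasp point. The pads swing forward as they close: fully open they stand 13 mm farther back than shut.
Start: joints at [-1.297, 0.326, -0.193, 1.052, 0, 1.437], TCP at [218.138, -504.91, 231.281] pointing down, gripper open.
Joint ranges: [-2.65, 2.65], [-0.97, 1.79], [-1.3, 1.35], [-1.93, 2.1], [-1.47, 1.37], [-3.14, 3.14]. Speed limits (rad/s): [2.57, 2.57, 3.14, 3.14, 3.14, 3.14].

### API

Orientations are given as [roll, pitch, yaw] about the fixed x, y, z axes, in that order (R = Rz(yaw) Ry(pitch) Rx(roll)).
In Python, from bench import bot, solve_ik, imaging gives the robot as it stands. Calls block until the motion is done:
- bot.move_ptp(position, orientation): joint-space move of the TCP to a pose.
- bot.movel(position, rot=None, max_speed=150, threshold=None): straight line of the TCP; rot=None keeps the orientation; max_speed is the mean speed in mm/s. With threshold (N) it stops when the force on the tool has changed by that much, and returns True; else False.
- bot.move_j(angles): joint-space move.
- bot.grip(opening, effort=None): opening from 0.0 (shut) to 1.0 (fully open); effort is the grip in N (None keeps the last); returns when the fingers have stopped.
- bot.dwell(seconds).
- solve_ik(position, orientation): joint angles nearest the present ones, or None.
- bot.get_state(): the state.
- imaging.capture(name): name is "side" or "top" or "wrist"; returns the picture (384x512x3 uint8, blue, green, red); there is no depth.
- imaging.camera_model(name): a dict with "K" (3x3 intrinsics, pixels), "k1" (the pictures are not rectified: a ray, as slopes to the right and down, at radius r is drawn at 1 + k1 r^2 times it, then the intrinsics apply), "position" and "rotation" of the camera in the world. Camera axes: x right, y up, looking along -z (the intrinsics and any distortion apply to the point x, -y, -z); pixel columns grow to the right and rows downward; lengths in mm; the calibration is good to about 2 mm. A picture is of the moment at which its call begins: read the wrist's pose just before it. camera_model takes no time and is no camera call; for the wrist camera it gives the pose at the moment of the call.
A pose or a line that the arm cannot do raises bot.IKError and nothing moves.
- bot.sign_off(): hands the job in; it is judged then, once.
The state is a dict: "t": time; "qpos": joint angles; "joint_velocities": joint speeds; "effort": joint torques, N m; "tcp_pos": TCP position; "orientation": TCP orientation; "contact_force": force on the tool from outside, world axes, zero at the start; "wrist_torque": the same for the moment, N m; "opening": opening from 0.0 (shut) to 1.0 (fully open); "gripper_force": force on a finger pad.
Only numpy, scipy, OpenCV 4.12 (cv2) and the standard library are available. Lean on these libraries where they do the work, as an engineer would, in place of code of your own. Each camera call takes 0.05 s, during which the arm holds its last target. There are 200 camera calls.

### The job

Pick up the hammer head (the steel block with the eye through it, not the plain bar), lay it flat on the feed shelf of the drop box in front of the clear hood, pointing at the flap, and let go. Then reach in under the hood and push it through the sprung flap until it drops into the box, and draw back so that the flap swings shut behind it. Leave the plain bar, the file and the hammer where they are.

Things in the scene. Friction and masses are not known exactly. Their poses are not given: they have to be found in the camera images.
- head_center (a point): Centre of the loose hammer head: steel block 80 mm long (x), 30 mm wide (y), 30 mm high (z), about 0.4 kg, both ends alike (flat round faces 27 mm across), with an eye 24 mm (along x) by 14 mm (y) right through from top to bottom in its middle. Starts lying on the bench, centre 15 mm up, z axis up.
- bar_center (a point): Centre of the plain steel bar, a bystander: solid block of the same 80 x 30 x 30 mm without an eye, lying on the bench. The two may lie in either of two places.
- gate (a point): Middle of the gate line of the fixed grey steel drop box, on the upper face of its feed shelf, 100 mm above the bench. x axis level, pointing through the gate into the box (roughly away from the robot), y left, z up: the gate's frame. The mouth at x = 0 is 84 mm wide and reaches z = 65 mm. Shelf: flat plate 130 mm wide, x = -185 to +2 mm.
- shelf_mid (a point): Point on the upper face of the feed shelf, 100 mm in front of the gate line (x = -100 mm in the gate's frame), in the middle of its width: the open part, with nothing above or beside it, where the hammer head can be laid. Same axes as the gate's frame. Fingers tilted 25 to 45 degrees, leading into the tunnel, reach past the hood's edge.
- hood_edge (a point): Middle of the lower front edge of the clear level cover, x = -50, z = 70 mm in the gate's frame; same axes. The cover, 3 mm thick, runs from here over a tunnel and the box to x = +150; nothing stands above it. The tunnel (x -50 to 0) has cheeks 62 mm either side and guide plates 28 mm high that narrow from 59 to 42 mm either side.
- box_floor (a point): Middle of the floor inside the drop box, 75 mm behind the gate line and 89 mm below the shelf. Inside it is 140 mm long (x) and 124 mm wide (y). The hammer head tips off the shelf's end and falls in once its centre is a little past x = +2 mm in the gate's frame, that is its rear end past about x = -38 mm.
- flap (a joint): Aluminium flap 78 mm wide and 63 mm high that closes the gate mouth, hinged at its top edge 65 mm above the shelf and 3 mm behind the gate line. 0 = hanging shut (it cannot swing outwards), grows to 1.5 rad as it is pushed inwards into the box. A light spring closes it: under 2 N at its lower edge. It rides on whatever is pushed under it.
- file: Flat file with a black handle, 330 mm long, lying on the bench; a bystander. Its x axis runs along it towards the blade's end.
- hammer: Complete hammer with a handle lying on the bench; a bystander.
There are look-alikes about, which are no part of the job. Leave any pink or yellow look-alike of the part that bears head_center alone.

How it is judged:
By the outcome, as a careful person would: the job done as asked, in the order asked, and still so for the second after the job is handed in, with the robot touching nothing.
It also fails if it takes over 48 s, if anything falls off the work surface, if the arm or the gripper's body presses on something with over 40 N, if the wrist force passes 120 N, or if a joint passes its speed limit or range.

## Working session

There is one attempt and no reset: what is moved stays moved. The work goes in short steps, each a Python script; the robot and the scene stay as the last script left them, time stands still between calls to the robot, and variables do not carry over. Pictures are saved under pics/ and viewed, at most 10 in all, crops included, and the job is handed in when it is done.

```bash
mkdir -p pics; cat > h.py <<'E'
import numpy as np, cv2
from bench import bot, solve_ik, imaging
def ray(m,u,v):
    K=np.array(m["K"],float);p=np.linalg.inv(K)@[u,v,1.];xd=p[:2]
    x=xd.copy()
    for _ in range(30): x=xd/(1+m["k1"]*(x@x))
    return np.array(m["position"],float),np.array(m["rotation"],float).reshape(3,3)@[x[0],-x[1],-1.]
def on_z(m,u,v,z):
    o,d=ray(m,u,v);return o+d*(z-o[2])/d[2]
def proj(m,P):
    c=np.array(m["rotation"]).reshape(3,3).T@(np.array(P,float)-m["position"])
    x=np.array([c[0],-c[1]])/-c[2];x=x*(1+m["k1"]*(x@x))
    return (np.array(m["K"])@[x[0],x[1],1])[:2]
E
python3 - <<'E'
from h import *
for n in("top","side"):
    im=imaging.capture(n);cv2.imwrite(f"pics/{n}_raw.png",im);cv2.imwrite(f"pics/{n}0.png",cv2.resize(im,(800,600),interpolation=cv2.INTER_CUBIC))
    m=imaging.camera_model(n);print(n,m)
E
```

```text
top {'K': array([[351.12123091,   0.        , 256.88164069],
       [  0.        , 351.12123091, 191.49244358],
       [  0.        ,   0.        ,   1.        ]]), 'k1': 0.026456285631356248, 'position': array([ 355.09542937,  -51.55482535, 1177.20863745]), 'rotation': array([ 0.20755091,  0.00260368, -1.55145719])}
side {'K': array([[395.05109063,   0.        , 245.96599986],
       [  0.        , 395.05109063, 180.75195449],
       [  0.        ,   0.        ,   1.        ]]), 'k1': -0.046223143374842554, 'position': array([257.15902305, 707.27328631, 833.78716685]), 'rotation': array([ 0.85181329,  0.01122926, -2.7540036 ])}
```

View pics/top0.png

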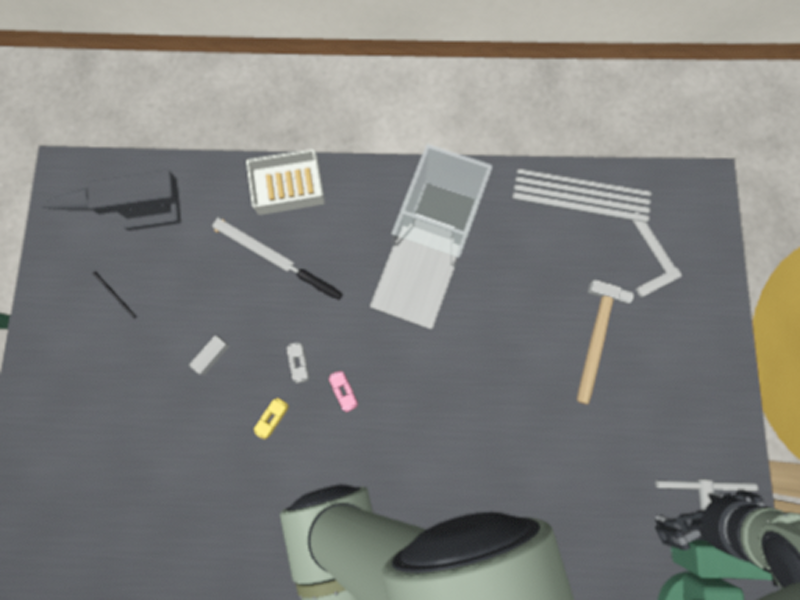

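View pics/side0.png

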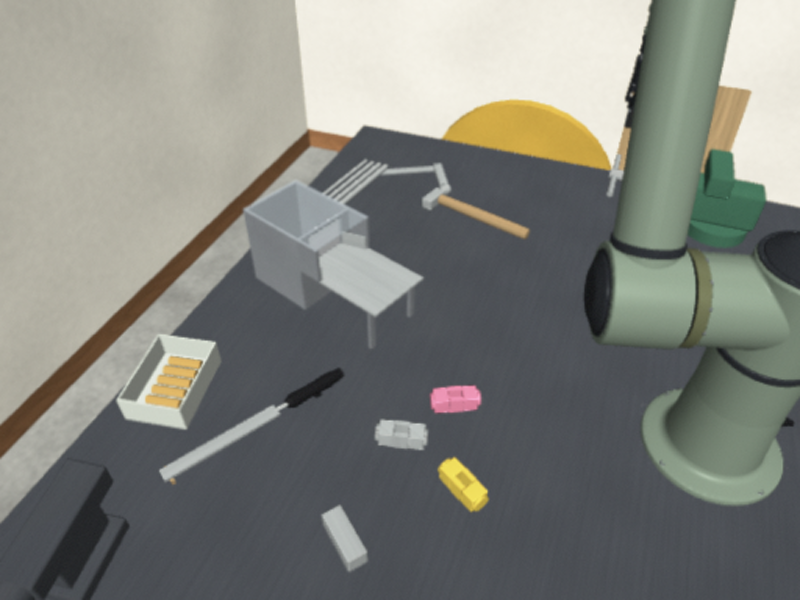

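The top view shows the head (grey, with an eye) at (297,362), and the bar at (207,354). The shelf's front corners are at (371,307) and (432,328), with the box beyond them, in 800x600 pixels.

```bash
python3 - <<'E'
s=open('h.py').read()
s=s.replace('from bench','from scipy.spatial.transform import Rotation as Ro\nfrom bench').replace('np.array(m["rotation"],float).reshape(3,3)','RM(m)').replace('np.array(m["rotation"]).reshape(3,3)','RM(m)')
s+='''
def RM(m): return Ro.from_euler("xyz",m["rotation"]).as_matrix()
def blob(im,seed,lo=120,sat=40):
    """contour of the bright grey blob nearest to seed"""
    hsv=cv2.cvtColor(im,cv2.COLOR_BGR2HSV)
    k=((hsv[...,2]>lo)&(hsv[...,1]<sat)).astype(np.uint8)
    cs,_=cv2.findContours(k,cv2.RETR_EXTERNAL,cv2.CHAIN_APPROX_NONE)
    cs=[c for c in cs if cv2.contourArea(c)>60]
    return max(cs,key=lambda c:cv2.pointPolygonTest(c,seed,True))
def rect(m,c,z):
    P=np.array([on_z(m,u,v,z)[:2] for u,v in c.reshape(-1,2)],np.float32)
    (cx,cy),_,_=r=cv2.minAreaRect(P);b=cv2.boxPoints(r);e=[b[1]-b[0],b[2]-b[1]]
    l=[np.hypot(*q) for q in e];q=e[int(l[1]>l[0])]
    return np.array([cx,cy]),np.arctan2(q[1],q[0]),sorted(l),b
'''
open('h.py','w').write(s)
E
python3 - <<'E'
from h import *
im=cv2.imread("pics/top_raw.png");m=imaging.camera_model("top")
hsv=cv2.cvtColor(im,cv2.COLOR_BGR2HSV)
for n,s in(("head",(190,238)),("bar",(132,227))): print(n,rect(m,blob(im,tuple(map(float,s))),25)[:3])
for n,s in(("shelf",(262,185)),): 
    for lo in(140,165,180):
        c=blob(im,tuple(map(float,s)),lo);print(n,lo,rect(m,c,100)[:3],cv2.approxPolyDP(c,3,True).reshape(-1,2).tolist())
print(hsv[185,262],hsv[170,262],hsv[232,190],hsv[226,190],hsv[228,132])
for uv in((371,307),(432,328),(395,240),(455,262)): print(uv,on_z(m,uv[0]*.64,uv[1]*.64,100).round(0))
cv2.imwrite("pics/shelf.png",cv2.resize(im[80:230,215:335],(640,800*1)[:1]+(600,) if 0 else (480,600),interpolation=cv2.INTER_CUBIC))
E
```

```text
head (array([459.65176392, 173.38420105]), np.float32(0.23514068), [np.float32(36.83235), np.float32(86.40721)])
bar (array([472.24041748, 361.82324219]), np.float32(-0.7225313), [np.float32(38.427044), np.float32(82.61559)])
shelf 140 (array([826.99420166, -24.94580078]), np.float32(1.5699204), [np.float32(605.4216), np.float32(1733.5248)]) [[0, 30], [3, 200], [7, 198], [25, 92], [182, 96], [157, 103], [160, 128], [165, 135], [205, 129], [202, 97], [269, 98], [251, 146], [254, 156], [237, 196], [274, 210], [314, 108], [299, 98], [469, 100], [481, 201], [491, 176], [511, 157], [511, 39]]
shelf 165 (array([828.09802246, -24.0670166 ]), np.float32(1.5669655), [np.float32(601.0563), np.float32(1733.5234)]) [[0, 30], [0, 199], [6, 199], [26, 91], [184, 95], [185, 98], [158, 102], [162, 132], [205, 125], [202, 96], [268, 97], [270, 101], [251, 148], [258, 153], [251, 158], [237, 195], [273, 209], [314, 107], [296, 98], [470, 100], [481, 200], [491, 176], [511, 157], [511, 39]]
shelf 180 (array([ 827.13800049, -114.03308105]), np.float32(1.5659659), [np.float32(599.7123), np.float32(1507.8
[... 1412 characters left out ...]
72, 70], [468, 63], [476, 59], [470, 53], [474, 47], [466, 43], [465, 48], [465, 40], [440, 42], [434, 49], [417, 50], [415, 46], [421, 40], [411, 45], [409, 39], [406, 45], [404, 39], [363, 38], [356, 55], [362, 60], [356, 70], [360, 72], [355, 77], [355, 72], [351, 72], [354, 65], [348, 73], [340, 72], [342, 63], [352, 62], [347, 63], [343, 55], [339, 60], [335, 56], [344, 48], [342, 39], [141, 36], [135, 44], [119, 45], [117, 42], [125, 35], [114, 40], [113, 34], [108, 40], [108, 34], [66, 33], [64, 45]]
[ 40   4 202] [ 45   3 202] [110  14 106] [ 50   4 209] [ 45   3 201]
(371, 307) [565.  16. 100.]
(432, 328) [ 525. -106.  100.]
(395, 240) [706. -29. 100.]
(455, 262) [ 661. -152.  100.]
```

View pics/shelf.png

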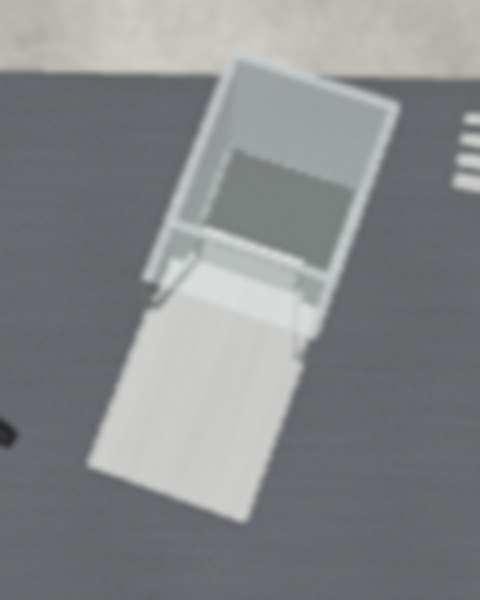

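The shelf crop shows the front corners at full-image (237,196) and (276.7,210.5). Its side edges run up to (252.5,157.5) and (290.7,170.5). Next I'll look at it with the wrist camera, then at the head.

```bash
python3 - <<'E'
from h import *
m=imaging.camera_model("top")
A,B,C,D=[on_z(m,u,v,100)[:2] for u,v in((237,196),(276.75,210.5),(252.5,157.5),(290.75,170.5))]
f=(A-B)/np.linalg.norm(A-B);print("w",np.linalg.norm(A-B),"yaw front",np.arctan2(-f[0],f[1]))
for a,b in((A,C),(B,D)):d=b-a;print("side",np.arctan2(d[1],d[0]))
yaw=np.arctan2(-f[0],f[1]);x=np.array([np.cos(yaw),np.sin(yaw)])
g=(A+B)/2+185*x;print("gate",g,"mid",g-100*x)
s=bot.get_state();w=imaging.camera_model("wrist")
R=Ro.from_euler("xyz",s["orientation"]).as_matrix()
print(s["orientation"],w["K"],"cam in tool",R.T@(w["position"]-s["tcp_pos"]),"cam axis in tool",R.T@RM(w)@[0,0,-1.])
off=(R.T@(w["position"]-s["tcp_pos"]))
# view 1: above shelf, camera looks at shelf mid
def look(P,yaw,h,name):
    c=np.array([np.cos(yaw),np.sin(yaw)]);Rt=Ro.from_euler("xyz",[np.pi,0,yaw]).as_matrix()
    ax=Rt@(R.T@RM(w)@[0,0,-1.]);o=Rt@off
    tcp=np.array([0,0,h]); cam=tcp+o; hit=cam+ax*((P[2]-cam[2])/ax[2])
    tcp[:2]=P[:2]-hit[:2]
    print("tcp",tcp); bot.move_ptp(tcp.tolist(),[np.pi,0,yaw])
    mm=imaging.camera_model("wrist");im=imaging.capture("wrist")
    cv2.imwrite(f"pics/{name}.png",im);np.save(f"pics/{name}.npy",mm,allow_pickle=True)
sm=g-100*x
try: look(np.array([*sm,100]),float(yaw),330,"w_shelf")
except bot.IKError as e: print("IK",e)
look(np.array([459,173,25]),0.235,200,"w_head")
print(bot.get_state()["t"],bot.get_state()["qpos"])
a=[cv2.imread(f"pics/{n}.png") for n in("w_shelf","w_head")];a=[i for i in a if i is not None]
cv2.imwrite("pics/w1.png",np.vstack(a)[:, :] if len(a)==1 else cv2.resize(np.hstack(a),(800,300),interpolation=cv2.INTER_AREA))
E
```

```text
w 131.96388788291267 yaw front -0.33557239388942234
side -0.34691882262593093
side -0.32438540578439773
gate [ 719.22493    -105.70832477] mid [624.80273305 -72.7773557 ]
[-3.14008418e+00 -1.89246623e-04  4.07805835e-01] [[312.06381498   0.         260.13475227]
 [  0.         312.06381498 187.58818629]
 [  0.           0.           1.        ]] cam in tool [  70.27976594    0.36594826 -142.55131961] cam axis in tool [-2.78894776e-01 -3.75278507e-04  9.60321594e-01]
tcp [660 -85 330]
tcp [480 178 200]
8.9667 [ 2.10779100e-01  2.80570677e-01 -3.40978848e-01  9.49243007e-01
 -1.06005147e-05  3.11745151e+00]
```

View pics/w1.png

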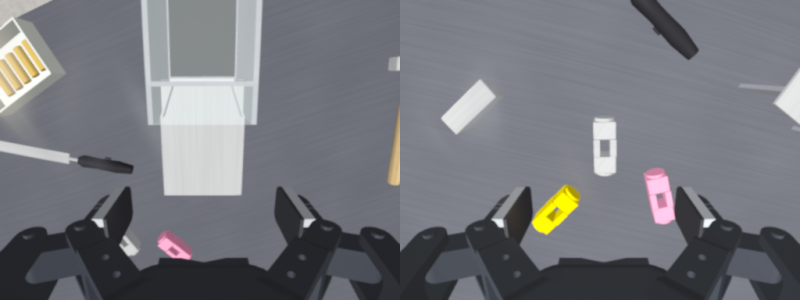

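The wrist views show the shelf square-on on the left, and the head with its eye near (605,147) of the montage on the right. I'll compute refined poses from these.

```bash
python3 - <<'E'
from h import *
im=cv2.imread("pics/w_head.png");m=np.load("pics/w_head.npy",allow_pickle=True).item()
p=proj(m,[459,173,25]);print("seed",p)
for lo in(130,160):
    c=blob(im,tuple(map(float,p+[0,-22])),lo)
    for z in(15,30):print(lo,z,rect(m,c,z)[:3])
x,y,w,h=cv2.boundingRect(c);print(x,y,w,h)
g=im[...,2].copy();k=np.zeros_like(g);cv2.drawContours(k,[cv2.convexHull(c)],-1,255,-1);k=cv2.erode(k,np.ones((5,5)))
d=((g<150)&(k>0)).astype(np.uint8);cs,_=cv2.findContours(d,0,cv2.CHAIN_APPROX_NONE)
e=max(cs,key=cv2.contourArea);print("eye",rect(m,e,30)[:3])
im=cv2.imread("pics/w_shelf.png");m=np.load("pics/w_shelf.npy",allow_pickle=True).item()
V=im[...,2].astype(int)
def edge_row(r,c0,c1):  # left & right shelf transitions in row r
    d=np.diff(V[r,c0:c1]);return c0+d.argmax()+.5,c0+d.argmin()+.5
L=[];Rr=[]
for r in range(175,236,5):
    a,b=edge_row(r,180,340);L.append(on_z(m,a,r,100)[:2]);Rr.append(on_z(m,b,r,100)[:2])
F=[]
for cc in range(220,300,5):
    d=np.diff(V[225:275,cc]);F.append(on_z(m,cc,225+d.argmin()+.5,100)[:2])
fit=lambda P:cv2.fitLine(np.array(P,np.float32),cv2.DIST_HUBER,0,.01,.01).ravel()
l,r,f=map(fit,(L,Rr,F))
for q in(l,r,f):print(q.round(4),np.arctan2(q[1],q[0]))
s=lambda q:q[:2]*np.sign(q[0])
ax=s(l)+s(r);yaw=np.arctan2(ax[1],ax[0]);x=np.array([np.cos(yaw),np.sin(yaw)]);n=np.array([-x[1],x[0]])
yl,yr=l[2:]@n,r[2:]@n;xf=f[2:]@x;print("width",yl-yr,"yaw",yaw,"gate",(xf+185)*x+(yl+yr)/2*n)
E
```

```text
seed [259.72487513 187.38374768]
130 15 (array([444.9770813 , 178.52178955]), np.float32(-1.3384335), [np.float32(410.0201), np.float32(684.1777)])
130 30 (array([449.72161865, 179.22602844]), np.float32(-1.3384335), [np.float32(391.2453), np.float32(652.8494)])
160 15 (array([455.11526489, 169.35351562]), np.float32(0.22250897), [np.float32(33.18263), np.float32(85.4953)])
160 30 (array([459.39562988, 170.47763062]), np.float32(0.22250918), [np.float32(31.663229), np.float32(81.5805)])
247 150 31 76
eye (array([458.63409424, 170.45721436]), np.float32(0.23403856), [np.float32(10.4868145), np.float32(20.713877)])
[ 9.450000e-01 -3.271000e-01  6.186814e+02 -4.159000e-01] -0.3331822
[ 9.445000e-01 -3.286000e-01  5.892812e+02 -1.291663e+02] -0.33479086
[ 3.305000e-01  9.438000e-01  5.477669e+02 -3.384280e+01] 1.2340151
width 131.27374 yaw -0.3339865 gate [ 719.00055 -104.70108]
```

```bash
cat >> h.py <<'E'
G=np.array([719.,-105.]);GY=-.334
def gp(x,y,z): c,s=np.cos(GY),np.sin(GY);return [float(G[0]+c*x-s*y),float(G[1]+s*x+c*y),float(100+z)]
E
python3 - <<'E'
from h import *
y=.228+np.pi-2*np.pi
o=[np.pi,0,y]
bot.move_ptp([459,170.5,70],o)
print(bot.get_state()["t"],bot.get_state()["qpos"])
bot.grip(.7,60)
print(bot.movel([459,170.5,4],max_speed=80,threshold=12), bot.get_state()["tcp_pos"])
bot.grip(0,60)
s=bot.get_state();print(s["t"],s["opening"],s["gripper_force"])
bot.movel([459,170.5,210],max_speed=150)
s=bot.get_state();print(s["t"],s["opening"],s["gripper_force"],s["contact_force"])
m=imaging.capture("wrist");cv2.imwrite("pics/grasp.png",m)
E
```

```text
11.6167 [ 2.04816916e-01  3.95378847e-01 -5.62202652e-01  6.12944313e-01
  2.38856215e-06 -2.30392778e-02]
False [459.35309966 170.56416676   4.29951882]
13.35 0.3392722644950757 59.95528757572174
14.875 0.33833746098358275 59.25938129425049 [-0.16734648 -0.18186267 -4.1409197 ]
```

View pics/grasp.png

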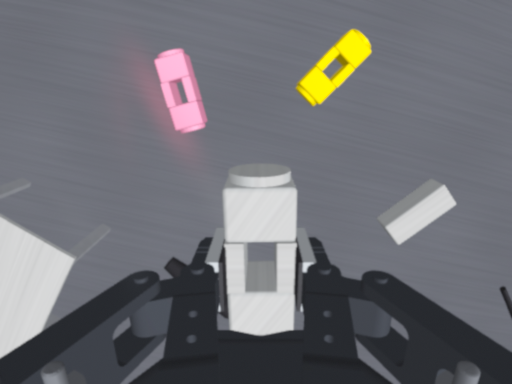

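The picture shows the head held square and centred, with its eye between the pads at (260,265). Pink, yellow and the bar are undisturbed. Now I'll place it.

```bash
python3 - <<'E'
from h import *
o=[np.pi,0,GY-np.pi+2*np.pi-2*np.pi]
o[2]=(o[2]+np.pi)%(2*np.pi)-np.pi
q=bot.get_state()["qpos"]
print(o,solve_ik(gp(-105,0,60),o))
bot.move_ptp(gp(-105,0,60),o)
print(bot.movel(gp(-105,0,2),max_speed=50,threshold=6)); s=bot.get_state();print(s["t"],s["tcp_pos"],s["contact_force"])
bot.grip(.75)
bot.movel(gp(-105,0,110),max_speed=150)
s=bot.get_state();print(s["t"],s["qpos"])
a=imaging.capture("top")
m=imaging.camera_model("wrist");w=imaging.capture("wrist");np.save("pics/w_pl.npy",m,allow_pickle=True)
cv2.imwrite("pics/w_pl.png",w)
cv2.imwrite("pics/pl.png",np.hstack([cv2.resize(a[80:230,215:335],(307,384)),w])[:, :800])
for p,r in((.7,0),):
  for P in(gp(-175,0,60),gp(-165,0,12),gp(-27,0,12)): print(solve_ik(P,[np.pi,p,o[2]]))
E
```

```text
[3.141592653589793, 0, 2.8075926535897935] [-0.23164453  0.51302195 -0.09191728  0.96585709  0.          0.10235547]
True
17.075 [619.30895718 -70.54999677 104.79917801] [-0.14751774 -0.01723751  3.97620201]
18.375 [-2.31646528e-01  4.82021260e-01 -1.26781205e-02  1.08321362e+00
 -2.50163647e-06  1.02395605e-01]
[-0.15599745  0.10590108 -1.02685321 -0.25412135 -0.11431661  0.13674153]
[-0.16076334  0.24600302 -1.06230962 -0.43009525 -0.11127423  0.13304959]
[-0.20778064  0.41553341 -0.75003569 -0.29084014 -0.08118617  0.09675082]
```

View pics/pl.png

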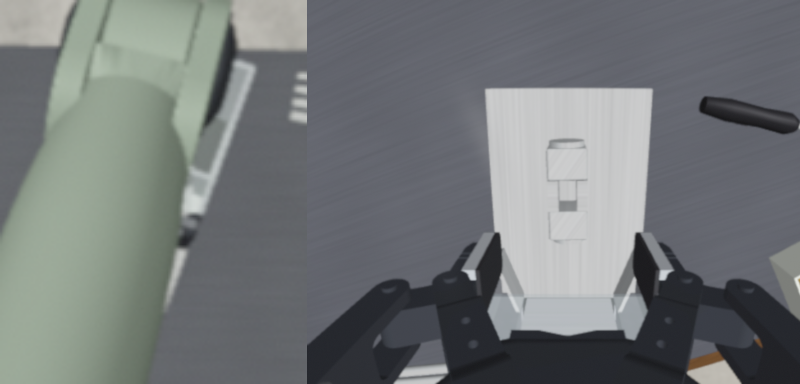

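The head lies flat and aligned in the middle of the shelf, with its centre at about (567,190) in the montage. Now the push.

```bash
python3 - <<'E'
from h import *
Y=2.8075926535897935;o=[np.pi,.7,Y]
bot.grip(0)
bot.move_ptp(gp(-185,0,70),o)
print(bot.get_state()["t"])
bot.movel(gp(-178,0,11),max_speed=100,threshold=15)
s=bot.get_state();print(s["t"],s["tcp_pos"],s["contact_force"])
print(bot.movel(gp(-70,0,11),max_speed=60,threshold=25)); s=bot.get_state();print(s["t"],s["contact_force"])
a=imaging.capture("side");cv2.imwrite("pics/push.png",cv2.resize(a[90:240,130:330],(800,600),interpolation=cv2.INTER_CUBIC))
E
```

```text
20.2833
21.025 [551.43224083 -46.81604126 111.19371094] [ 0.34469767  0.10538839 -0.06459408]
False
22.975 [-2.36537565  1.4421154  -1.29683018]
```

View pics/push.png

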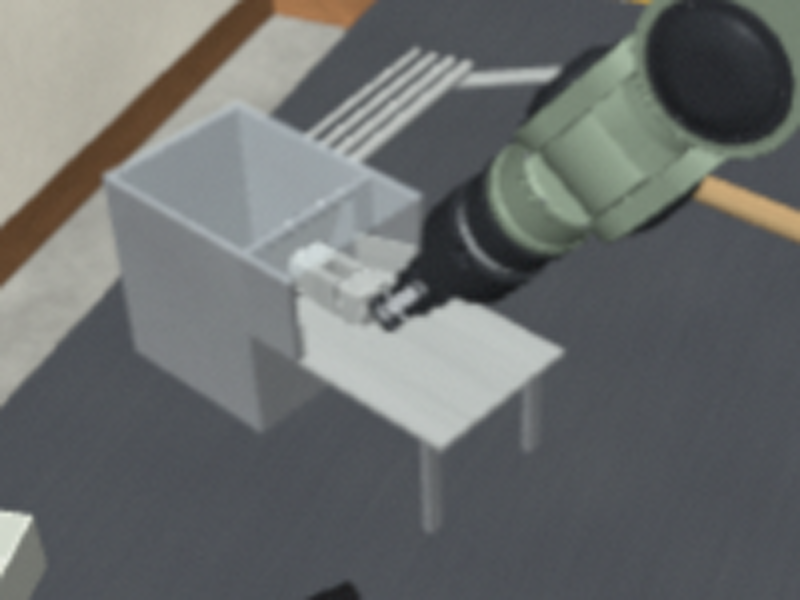

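The head (320,280) sits straight and is entering the gate. I'll carry on, then draw back.

```bash
python3 - <<'E'
from h import *
print(bot.movel(gp(-26,0,11),max_speed=45,threshold=25)); s=bot.get_state();print(s["t"],s["contact_force"],s["tcp_pos"],gp(-26,0,11))
bot.dwell(.3);s=bot.get_state();print(s["contact_force"])
bot.movel(gp(-150,0,14),max_speed=110)
bot.movel(gp(-230,0,90),max_speed=150)
bot.dwell(.3);print(bot.get_state()["t"])
a=imaging.capture("side");t=imaging.capture("top")
cv2.imwrite("pics/end.png",np.hstack([cv2.resize(a[90:240,130:280],(400,400),interpolation=cv2.INTER_CUBIC),cv2.resize(t[85:235,215:365],(400,400),interpolation=cv2.INTER_CUBIC)]))
E
```

```text
False
24.15 [ 0.25288333 -0.1510156   0.3596027 ] [694.48357064 -96.5333131  110.94364454] [694.4367962298923, -96.47656052123537, 111.0]
[-0.02317515 -0.38234291  0.46127741]
26.9083
```

View pics/end.png

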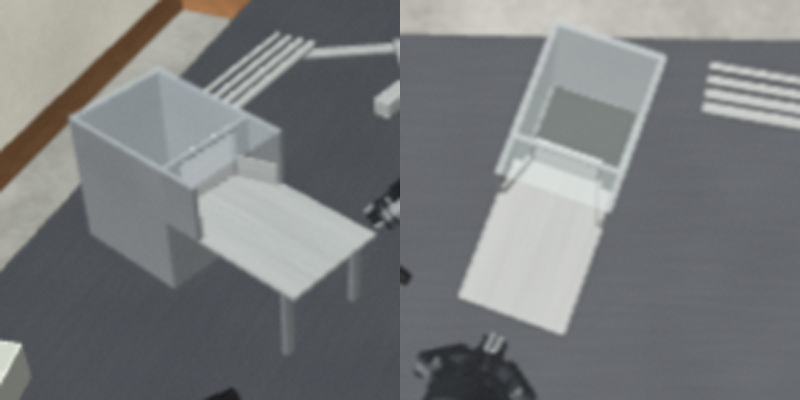

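The shelf is empty and the head has gone through. It isn't visible on the part of the floor in view, so I'll check from above the box.

```bash
python3 - <<'E'
from h import *
a=cv2.imread("pics/side_raw.png");n=imaging.capture("side")
d=cv2.absdiff(a,n).max(2)[90:190,130:235];print("side diff box px",(d>25).sum())
Y=2.8075926535897935
for x in(60,40,20):
    if solve_ik(gp(x,0,230),[np.pi,0,GY]) is not None: break
bot.movel(gp(-230,0,220),max_speed=200)
bot.move_ptp(gp(x,0,230),[np.pi,0,GY]);print(x,bot.get_state()["t"])
w=imaging.capture("wrist");cv2.imwrite("pics/box.png",w)
E
```

```text
side diff box px 0
60 30.575
```

View pics/box.png

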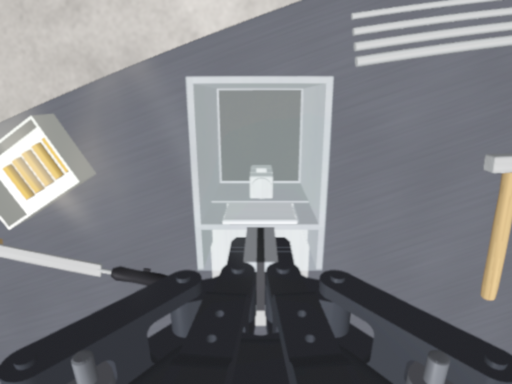

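The head (261,183) is inside the box, standing on its end. The flap (260,212) hangs shut, and the side view of the box matches the one from the start. I'll hand it in.

```bash
python3 -c "
from h import *
print(bot.get_state()['joint_velocities']);print(bot.sign_off())"
```

```text
[ 0.00035598 -0.00309941  0.00058884 -0.0005727   0.00132688 -0.00024987]
the job is handed in; nothing more can be done
None
```

The hammer head was laid on the shelf, released and pushed through the flap into the box, where it stands on end; the flap is shut, the arm never went near the bar, file or hammer, and I handed the job in at about 31 s.

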